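# Load the UV sanitiser with washed beauty tools and set its timer

### The arm

A 6-joint arm with a two-finger parallel gripper is mounted at the origin on the work surface. World frame = base frame: x ahead of the robot, y to its left, z up, the work surface at z = 0. Lengths are in mm, angles in rad, forces in N, time in s.
With the tool pointing down it reaches from about 300 to 775 mm from the base axis. Payload 14.6 kg.
Tool frame: the origin (TCP) lies at the very end of the fingers, on their centre line; the grasp point (between the pads) lies 19 mm behind it; z points along the fingers, y is the direction in which the jaws open and shut (so a half turn about z gives the same grasp; the last joint's range is limited). The gripper opens to 94 mm and grips with 3 to 60 N. Pads are 16 mm wide; open, the fingers measure 119 mm over their backs; the gripper's body (75 mm by 177 mm) begins 78 mm behind the grasp point.
Start: joints at [1.145, 0.3, 1.521, -0, 1.321, -0.067], TCP at [193.13, 514.966, 205.446] pointing down, gripper open.
Joint ranges: [-3.03, 3.03], [-0.79, 2.21], [0.23, 2.52], [-1.04, 4.18], [0, 3.07], [-2.55, 2.55]. Speed limits (rad/s): [2.22, 2.22, 2.57, 3.14, 3.14, 3.14].

### API

Orientations are given as [roll, pitch, yaw] about the fixed x, y, z axes, in that order (R = Rz(yaw) Ry(pitch) Rx(roll)).
In Python, from cell import manip gives the robot as it stands.
- The arm moves only by the shell command python3 -m inch 'ROWS' [FORCE]. ROWS is a JSON object of lists of equal length, an entry for each row: "grip": the opening, from -1 (shut) to 1 (fully open), so that 0 is half open; "travel": the shift along the world's x, y, z in cm, a list of three; "turn": the turn, a rotation vector about the world's x, y, z in degrees, a list of three. A call has 1 to 10 rows; each row is the pose to reach, as a shift and turn from the pose measured when the call began; what a row does not reach only later rows make up. A row lasts 1/8 s, in which the tool goes at most 62.5 mm and 10.7 degrees, less where a joint would pass 70% of its speed; a pose out of reach is approached as far as the arm can. A call with a gripper value outside its range is refused whole. The fingers move at their own pace and stop on an object; FORCE is the grip in N (left out, the last holds). Time passes only in rows, so rows that repeat a pose let the fingers close. It gives the time, the measured TCP pose, the force and the opening at its end, in the units of the state.
- manip.read_state(): the state, without advancing time (a new reading comes with each control period).
- manip.camera(name): name is "scene" or "top" or "wrist"; returns (picture, depth): 400x640x3 uint8, red, green, blue; 400x640 float32, mm along the optical axis (not along the pixel's ray), 0 where there is no reading.
- manip.calibration(name): a dict with "fx", "fy", "cx", "cy" (pixels), "k1" (the pictures are not rectified: a ray, as slopes to the right and down, at radius r is drawn at 1 + k1 r^2 times it, then the intrinsics apply), "world_from_camera" (4x4, takes a point from camera to world coordinates). Camera axes: x right, y up, looking along -z (the intrinsics and any distortion apply to the point x, -y, -z); pixel columns grow to the right and rows downward; lengths in mm; the calibration is good to about 2 mm. A picture is of the moment at which its call begins: read the wrist's pose just before it. calibration takes no time and is no camera call; for the wrist camera it gives the pose at the moment of the call.
- manip.sign_off(): hands the job in, once; it reports no verdict.
Trained networks look in the newest picture that a camera, given by its name, has taken for a name from the list of things; names that differ only in an ending like _2 or _b are one class to them, and where a whole thing is asked for, a point or a joint stands for the part that bears it (a point fixed in the world has none). Each returns a list of dicts, best first, with "p" (0 to 1); they miss things now and then, are a little off and sometimes report something else, mostly with a low value. They report only what shows in the picture. A call takes as long as a camera call. They do not tell look-alikes from the thing itself.
- manip.look_for(camera, label): "bbox" ([left, top, right, bottom] in pixels, round what is visible of it).
The state is a dict: "clock": time; "joints": joint angles; "qd": joint speeds; "effort": joint torques, N m; "eef_pos": TCP position; "eef_rot": TCP orientation; "wrist_force": force on the tool from outside, world axes, zero at the start; "moment": the same for the moment, N m; "finger_gap": finger opening in mm.
Only numpy, scipy, OpenCV 4.12 (cv2) and the standard library are available. Lean on these libraries where they do the work, as an engineer would, in place of code of your own. Each camera call takes 0.05 s, during which the arm holds its last target.

### The job

The countertop UV sanitiser is still running from an earlier batch: turn its timer dial back to off before you open it, then pull the drawer fully out. Stand every washed beauty tool on the steel tray and the vanity (face scrubber, pumice stone, steel tin, glass pot, travel bottle, nail buffer block: whichever are there) upright on the drawer floor, turned and packed side by side so that all fit, without moving the ceramic jar, the powder compact or the perfume bottle. Push the drawer fully shut and, only then, set the timer to the fourth click from off; the drawer must never be open with the timer on.

Things in the scene. Friction and masses are not known exactly. Their poses are not given: they have to be found in the camera images.
- sanitiser: Pale grey countertop UV sanitiser, fixed, 180 deep (x), 350 wide (y), 98 high. Origin: on the vanity under its front face; x into the machine, y to the left seen from the front. y -75 to 165: drawer chamber, amber window on top; it clears 70 mm above the drawer floor. y -185 to -75: closed control pod, its flat top 98 high, with the timer dial at x 50, y -130.
- drawer (a joint): Drawer slide in m: 0 shut, 0.136 fully out (stops), outwards along the sanitiser's -x; about 2 N friction, stays where left. Steel, inside 120 (x) by 214 mm (y); back and side walls 26 mm high, 6 thick; pale grey front panel 14 mm thick, rising 67 mm above the drawer floor. Fully out, the back end of the inside is 16 mm in front of the machine's face.
- drawer_in (a point): Centre of the drawer's inner floor (14 mm above the vanity), moves with the drawer; axes parallel to the sanitiser's: x towards the back of the machine, y to the left along the 214 mm width.
- drawer_handle (a point): Middle of the drawer's handle: a straight horizontal aluminium bar, 10 mm diameter, 120 mm long along the sanitiser's y, on two stems of 8 mm diameter 50 mm either side of the middle; its axis is 38 mm out from the front panel and 62 mm above the vanity. Moves with the drawer.
- dial (a joint): Timer dial angle in rad, growing clockwise seen from above. Clicked positions 30 degrees (0.5236 rad) apart: off at 0, then clicks 1 to 6 (click 4 at 2.094, click 6 at 3.142); stops just past both ends. A sprung ball holds it with about 0.05 N m; let go between positions it snaps to the nearer. Starts on click 1, 2 or 3.
- dial_grip (a point): On the dial's vertical axis, 128 mm above the vanity, in the grip: an upright black bar 14 mm thick (point x), 42 long (point y), from 106 to 140 mm above the vanity, on a round skirt of 22 mm radius. The point turns with the dial; at off the bar lies along the sanitiser's y, pointer to +y (left).
- dial_pointer (a point): Outer end of the white pointer line on top of the dial's bar, 20 mm from the dial's axis. On the pod around the dial a black bar marks off (to the left) and six dots, growing in size, mark clicks 1 to 6, going clockwise by way of the far side to the right.
- tray: Flat stainless steel tray, fixed to the vanity, 248 mm (x) by 238 mm (y), floor 3 mm thick, rim 8 mm high. Origin: centre of its underside. Up to four of the tools stand on it.
- scrubber: Silicone face scrubber, orange, a rounded pad with nubs on one face, standing: 50 mm (its x) by 30 mm (its y) by 62 mm high. Origin: centre of its foot, z up. 90 g.
- pumice: Pumice stone, grey block standing on end: 48 mm (its x) by 32 mm (its y) by 60 mm high. Origin: centre of its foot, z up. 70 g.
- steel_tin: Round lidded steel instrument tin, cylinder 50 mm in diameter, 44 mm high. Origin: centre of its foot, z up. 120 g.
- glass_pot: Small thick glass pot with metal lid, cylinder 46 mm in diameter, 40 mm high. Origin: centre of its foot, z up. 130 g.
- travel_bottle: Clear travel bottle with white cap, cylinder 36 mm in diameter, 64 mm high. Origin: centre of its foot, z up. 70 g.
- buffer_block: Nail buffer block, square bar standing on end: 28 by 28 mm by 62 mm high. Origin: centre of its foot, z up. 60 g.
- ceramic_jar: Bystander: small closed ceramic jar, 66 mm in diameter, 68 mm high with its knob. Origin: centre of its foot.
- compact: Bystander: round black powder compact lying flat, 72 mm in diameter, 16 mm high. Origin: centre of its underside.
- perfume: Bystander: rectangular glass perfume bottle, 50 by 28 mm, 97 mm high with its cap. Origin: centre of its foot.
Not all that is in view belongs to the job. What is shaped like the steel_tin but yellow is not meant.

How it is judged:
By the outcome, as a careful person would: the job done as asked, in the order asked, and still so for the second after the job is handed in, with the robot touching nothing.
Of scrubber, pumice, steel_tin, glass_pot, travel_bottle, buffer_block only 4 to 5 are there at a start; the rules pass over those that are not, and their reading is None.
At some moment in a run one of steel_tin, glass_pot may be knocked a few centimetres aside while the robot is not near it.
It also fails if it takes over 210 s, if anything falls off the work surface, if the arm or the gripper's body presses on something with over 40 N, if the wrist force passes 120 N, or if a joint passes its speed limit or range.

## Working session

There is one attempt and no reset: what is moved stays moved. The work goes in short steps, Python scripts to look and compute and a shell command to move; the robot and the scene stay as the last step left them, time stands still between calls to the robot, and variables do not carry over. Pictures are saved under pics/ and viewed, and the job is handed in when it is done.

```bash
ls; mkdir -p pics
python3 - <<'E'
from cell import manip
import cv2
print(manip.read_state())
for n in ["scene","top","wrist"]:
    p,d=manip.camera(n); cv2.imwrite(f"pics/{n}0.png",p[:,:,::-1]); c=manip.calibration(n); print(n,c)
E
```

```text
pics
{'clock': 0.0, 'joints': array([ 1.14543082e+00,  3.00476282e-01,  1.52156904e+00,  1.94607699e-05,
        1.32071169e+00, -6.66198745e-02]), 'qd': array([ 0.00119774,  0.00032332,  0.00052329,  0.00039974, -0.00033007,
        0.00055778]), 'effort': array([-1.62751392e-03, -5.31807268e+01, -3.52738488e+01,  7.07937218e-02,
        2.43371405e-02, -1.50975757e-04]), 'eef_pos': array([193.00524478, 514.74453209, 204.88858626]), 'eef_rot': array([-3.14043213e+00, -9.63199348e-05,  2.78284214e+00]), 'wrist_force': array([-0.54845148, -0.6360889 , -0.37326242]), 'moment': array([ 0.02448696,  0.00591001, -0.00038532]), 'finger_gap': 94.24908715889418}
scene {'fx': 362.76023875079784, 'fy': 362.76023875079784, 'cx': 317.4035396063442, 'cy': 195.85917119811484, 'k1': 0.009039732441407869, 'world_from_camera': array([[-1.89875831e-01, -6.82800327e-01,  7.05500449e-01,
         1.22498934e+03],
       [ 9.81654368e-01, -1.44744932e-01,  1.24111263e-01,
         1.17370320e+02],
       [ 1.73744034e-02,  7.16123326e-01,  6.97757488e-01,
         8.05251420e+02],
       [ 0.00000000e+00
[... 360 characters left out ...]
03,
         2.89554920e+00],
       [-3.44440520e-03,  6.62369469e-02,  9.97797977e-01,
         1.30114709e+03],
       [ 0.00000000e+00,  0.00000000e+00,  0.00000000e+00,
         1.00000000e+00]])}
wrist {'fx': 282.192075030839, 'fy': 282.192075030839, 'cx': 322.04739342681063, 'cy': 198.10985598887348, 'k1': 0.0027141491837262303, 'world_from_camera': array([[ 3.50879509e-01, -9.02644130e-01, -2.49233115e-01,
         1.21297539e+02],
       [ 9.36420284e-01,  3.37999226e-01,  9.41996493e-02,
         5.41880324e+02],
       [-7.88160503e-04, -2.66439671e-01,  9.63851275e-01,
         3.84536601e+02],
       [ 0.00000000e+00,  0.00000000e+00,  0.00000000e+00,
         1.00000000e+00]])}
```

View pics/top0.png

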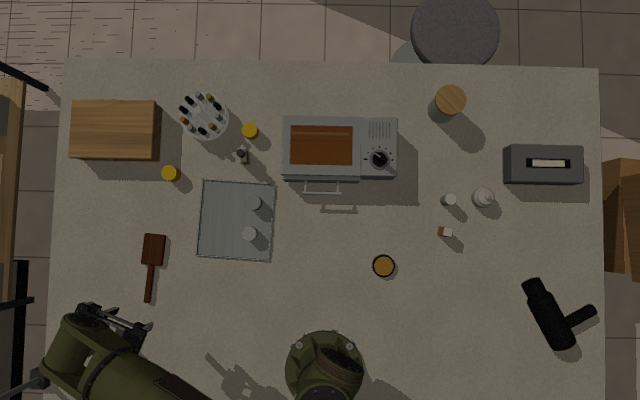

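View pics/scene0.png

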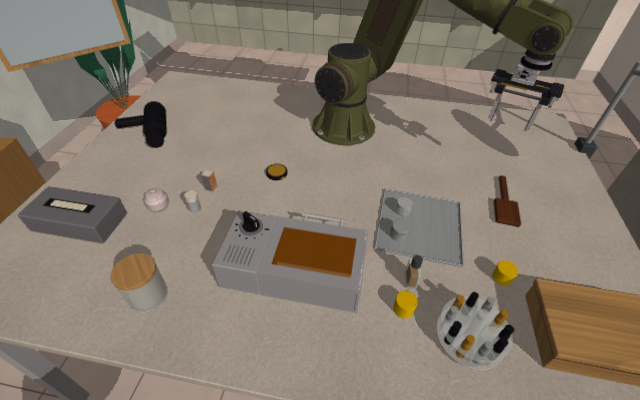

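View pics/wrist0.png

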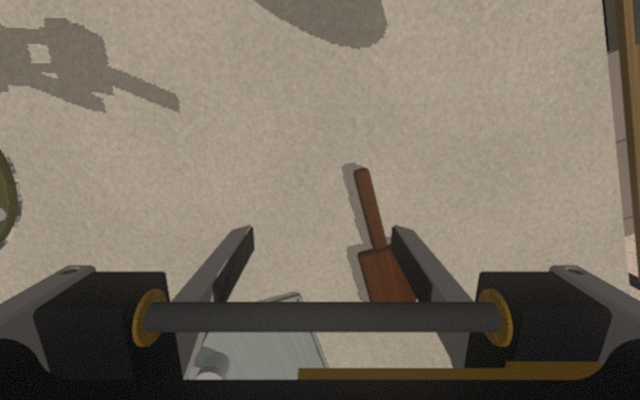

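```bash
cat > h.py <<'E'
from cell import manip
import numpy as np, cv2
def ray(c,u,v):
    x=(np.asarray(u,float)-c['cx'])/c['fx']; y=(np.asarray(v,float)-c['cy'])/c['fy']
    a,b=x.copy(),y.copy()
    for _ in range(8):
        s=1+c['k1']*(a*a+b*b); a=x/s;b=y/s
    return np.stack([a,-b,-np.ones_like(a)],-1)
def onplane(c,u,v,z):
    T=c['world_from_camera']; d=ray(c,u,v)@T[:3,:3].T; o=T[:3,3]
    return o+d*((z-o[2])/d[...,2])[...,None]
def cloud(c,d):
    v,u=np.mgrid[0:d.shape[0],0:d.shape[1]]
    p=ray(c,u,v)*d[...,None]; T=c['world_from_camera']
    return p@T[:3,:3].T+T[:3,3]
def proj(c,P):
    T=np.linalg.inv(c['world_from_camera']); q=T[:3,:3]@np.asarray(P,float)+T[:3,3]
    a,b=q[0]/-q[2],-q[1]/-q[2]; s=1+c['k1']*(a*a+b*b)
    return a*s*c['fx']+c['cx'], b*s*c['fy']+c['cy']
def crop(p,l,t,r,b,k,name):
    cv2.imwrite(name,cv2.resize(p[t:b,l:r,::-1],None,fx=k,fy=k,interpolation=cv2.INTER_CUBIC))
E
python3 - <<'E'
from h import *
p,d=manip.camera("top"); c=manip.calibration("top"); np.savez('/tmp/top.npz',p=p,d=d)
p2,d2=manip.camera("scene"); np.savez('/tmp/scene.npz',p=p2,d=d2)
crop(p,360,160,510,290,5,"pics/a1.png"); crop(p,180,80,410,280,3,"pics/a2.png")
for cam in ["top","scene"]:
  for l in ["scrubber","pumice","steel_tin","glass_pot","travel_bottle","buffer_block","ceramic_jar","compact","perfume","tray","sanitiser","drawer_handle","dial","dial_pointer"]:
    print(cam,l,[([int(x) for x in q['bbox']],round(float(q['p']),2)) for q in manip.look_for(cam,l)[:3]])
print(manip.read_state()['clock'])
E
```

```text
top scrubber []
top pumice []
top steel_tin [([245, 194, 256, 209], 0.78), ([162, 164, 179, 180], 0.58), ([240, 120, 260, 142], 0.48)]
top glass_pot [([239, 227, 260, 242], 0.76), ([281, 176, 359, 199], 0.58)]
top travel_bottle [([439, 197, 456, 206], 0.52)]
top buffer_block [([438, 229, 452, 238], 0.47)]
top ceramic_jar [([466, 186, 494, 208], 0.8), ([373, 153, 384, 166], 0.41)]
top compact [([373, 254, 392, 279], 0.73)]
top perfume [([372, 150, 385, 166], 0.69), ([234, 149, 252, 166], 0.53)]
top tray [([194, 177, 277, 259], 0.84), ([235, 148, 252, 166], 0.63), ([245, 193, 261, 209], 0.43)]
top sanitiser [([279, 114, 398, 195], 0.66)]
top drawer_handle [([282, 173, 362, 195], 0.67), ([240, 230, 260, 241], 0.45)]
top dial [([373, 154, 385, 168], 0.63)]
top dial_pointer [([374, 152, 386, 165], 0.59)]
scene scrubber []
scene pumice [([200, 168, 219, 192], 0.46)]
scene steel_tin [([390, 219, 412, 242], 0.92), ([492, 261, 518, 286], 0.73), ([394, 291, 416, 318], 0.56)]
scene glass_pot [([396, 199, 415, 215], 0.71)]
scene travel_bottle [([186, 189, 198, 214], 0.84)]
scene buffer_block [([201, 169, 217, 190], 0.7), ([397, 200, 414, 216], 0.54)]
scene ceramic_jar [([142, 190, 171, 212], 0.8)]
scene compact [([302, 211, 346, 226], 0.67), ([263, 165, 289, 179], 0.63)]
scene perfume [([403, 257, 425, 289], 0.63)]
scene tray [([378, 190, 461, 269], 0.74)]
scene sanitiser [([214, 213, 371, 310], 0.81)]
scene drawer_handle [([302, 215, 343, 223], 0.6)]
scene dial [([245, 211, 260, 231], 0.58)]
scene dial_pointer [([239, 213, 260, 232], 0.57)]
1.65
```

View pics/a1.png

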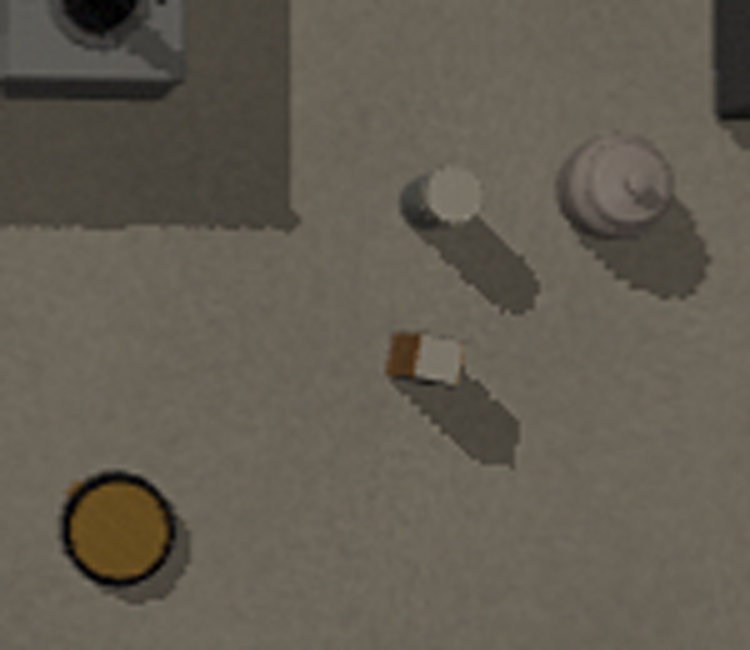

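View pics/a2.png

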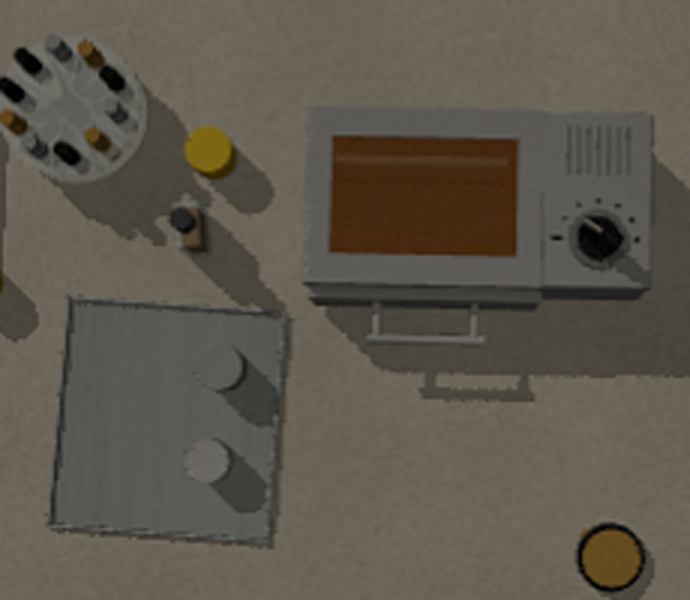

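Run:
```python
from h import *
d=np.load('/tmp/top.npz')['d'];c=manip.calibration('top')
P=cloud(c,d)
z=P[...,2]; print(np.median(z[200:280,300:360]))
np.set_printoptions(precision=1,suppress=True,linewidth=180)
def comp(l,t,r,b,zlo,zhi):
    m=(z[t:b,l:r]>zlo)&(z[t:b,l:r]<zhi)
    Q=P[t:b,l:r][m]
    rr=cv2.minAreaRect(Q[:,:2].astype(np.float32))
    print(len(Q),Q.mean(0),Q.min(0),Q.max(0),rr)
for n,b in dict(tin=(243,192,266,212),pot=(238,224,262,245),bottle=(438,190,460,209),buf=(434,222,456,242)).items():
    l,t,r,bb=b; zz=z[t:bb,l:r]; mx=np.percentile(zz,97); print(n,mx); comp(*b,mx-6,mx+6)
zm=z[110:185,275:402]; print(np.percentile(zm,[5,50,90,99]))
comp(275,110,402,185,90,106)
comp(370,148,392,172,130,150)
comp(290,180,350,196,50,75)
comp(190,175,280,265,2,12)
comp(465,180,500,212,40,80)
comp(370,250,400,282,10,25)
comp(230,140,255,170,30,110)
```

```text
0.9707194785896718
tin 50.37102084825148
169 [521.1 231.4  47.9] [497.9 210.6  44.4] [545.  255.1  54. ] ((521.511962890625, 232.9213409423828), (47.03163146972656, 44.31245040893555), 1.4738506078720093)
pot 46.851241201039635
147 [423.4 239.8  44.1] [401.6 218.2  40.9] [445.2 261.6  49.8] ((422.9796447753906, 239.8099822998047), (42.842674255371094, 43.88605499267578), 71.63555145263672)
bottle 67.88181393662731
94 [ 543.7 -378.6   65.6] [ 526.1 -397.    62.3] [ 560.3 -362.1   71.8] ((543.1177978515625, -378.54302978515625), (33.19282531738281, 32.44350814819336), 61.47529983520508)
buf 65.20613192465247
83 [ 442.1 -370.2   63.1] [ 428.2 -385.4   59.2] [ 455.7 -353.9   68.8] ((442.24725341796875, -370.00921630859375), (29.009082794189453, 27.685483932495117), 80.36402893066406)
[ -1.3  95.7 100.9 137.7]
6613 [694.3 -29.2  97.3] [ 603.6 -205.8   90. ] [786.4 143.6 106. ] ((695.003662109375, -31.081329345703125), (182.69876098632812, 349.32598876953125), 0.01081855595111847)
77 [ 653.5 -151.1  139.1] [ 639.8 -171.2  131.1] [ 668.  -131.6  145.9] ((653.837646484375, -151.409912109375)
[... 211 characters left out ...]
060871612280607224)
4644 [462.6 297.6   4.9] [319.6 147.9   2. ] [611.5 446.2  12. ] ((466.17803955078125, 296.97088623046875), (287.723876953125, 290.35723876953125), 1.6198711395263672)
316 [ 552.2 -489.1   53.2] [ 520.8 -524.1   40.1] [ 583.9 -460.1   72.3] ((553.284423828125, -491.29010009765625), (61.30728530883789, 60.46807098388672), 55.09681701660156)
412 [ 330.9 -180.6   17.6] [ 297.2 -217.3   10.2] [ 366.6 -146.6   24.6] ((331.94573974609375, -181.93646240234375), (69.25814056396484, 70.73821258544922), 0.7389729619026184)
184 [663.1 261.2  69.4] [641.1 249.6  30.1] [690.3 280.4 103. ] ((666.2216796875, 264.4765319824219), (49.37969970703125, 27.685340881347656), 5.757551193237305)
```

Run:
```python
from h import *
f=np.load('/tmp/top.npz');p,d=f['p'],f['d'];c=manip.calibration('top')
crop(np.clip(p.astype(int)*2,0,255).astype(np.uint8),360,140,400,180,12,"pics/b1.png")
P=cloud(c,d)
np.set_printoptions(precision=1,suppress=True,linewidth=180)
z=P[...,2]
m=(z[110:185,275:402]>92)&(z[110:185,275:402]<104); Q=P[110:185,275:402][m]
# edges
for y0 in range(-200,141,30):
    s=Q[abs(Q[:,1]-y0)<8]; print(y0,s[:,0].min(),s[:,0].max())
m=(z[145:175,368:395]>132)&(z[145:175,368:395]<150); Q=P[145:175,368:395][m]; C=p[145:175,368:395][m]
b=C.sum(1); print(Q.mean(0)); print(np.c_[Q,b][np.argsort(-b)[:12]])
u,s,v=np.linalg.svd(Q[:,:2]-Q[:,:2].mean(0)); print(v,s)
# handle
m=(z[180:200,295:350]>50)&(z[180:200,295:350]<72); Q=P[180:200,295:350][m]; Q=Q[Q[:,0]<560];print(Q.mean(0),Q.min(0),Q.max(0))
```

```text
-200 604.3643353668932 782.0012927351102
-170 604.0685804077227 784.710902753664
-140 605.8957806706014 783.8479851387937
-110 605.1256697840608 783.1219548923592
-80 604.0331288390003 785.6895132078345
-50 603.8821765203243 784.7252392852854
-20 603.8104536985586 784.377463102547
10 605.2643383611692 783.5586909427793
40 604.3744635713956 782.5671717701144
70 603.703072097114 784.6738361247902
100 603.6838930133191 784.1117957663272
130 605.6626891427835 783.5655801680093
[ 653.2 -151.8  139.4]
[[ 656.3 -133.8  137.9    0. ]
 [ 648.2 -148.7  135.6    0. ]
 [ 642.7 -160.5  135.1    0. ]
 [ 658.1 -144.5  145.   256. ]
 [ 655.8 -147.8  142.2  250. ]
 [ 661.2 -138.9  143.4  246. ]
 [ 664.6 -136.2  140.8  244. ]
 [ 661.6 -142.   141.8  232. ]
 [ 659.  -148.   140.6  195. ]
 [ 664.5 -139.   141.6  189. ]
 [ 656.5 -151.1  138.7  184. ]
 [ 658.7 -142.   141.7  178. ]]
[[ 0.5  0.9]
 [ 0.9 -0.5]] [101.5  36.1]
[552.   21.7  66. ] [546.9 -39.7  58.9] [559.3  77.1  71.3]
```

View pics/b1.png

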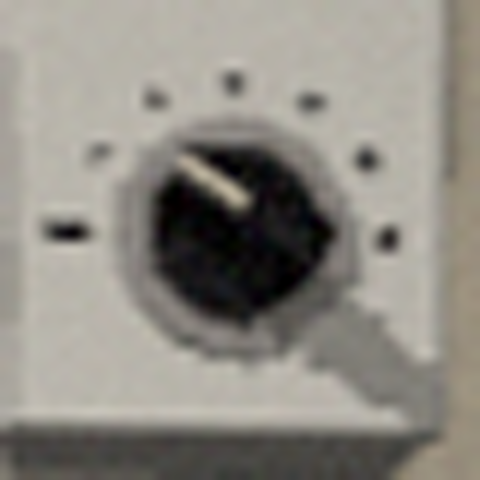

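```bash
python3 -m inch '{"grip":[0.2,0.2,0.2,0.2,0.2,0.2,0.2,0.2,0.2,0.2],"travel":[[3.3,-4.7,0.2],[6.6,-9.4,0.4],[9.9,-14.1,0.6],[13.2,-18.8,0.8],[16.5,-23.5,1],[19.8,-28.2,1],[23.1,-32.9,1],[26.4,-37.6,1],[29.7,-42.3,1],[33,-47,1]],"turn":[[0,0,-10],[0,0,-20],[0,0,-30],[0,0,-40],[0,0,-50],[0,0,-60],[0,0,-70],[0,0,-80],[0,0,-90],[0,0,-99.4]]}' 20
```

```text
clock: 2.9
eef_pos: [524.0, 43.2, 215.6]
eef_rot: [3.141, -0.0, 1.042]
wrist_force: [0.6, 0.9, -0.5]
finger_gap: 56.7
```

```bash
python3 -m inch '{"grip":[0.2,0.2,0.2,0.2,0.2],"travel":[[3,-4.5,0],[6,-9,0],[9.5,-14,0],[13,-19.4,0],[13,-19.4,0]],"turn":[[0,0,0.3],[0,0,0.3],[0,0,0.3],[0,0,0.3],[0,0,0.3]]}'
python3 - <<'E'
from h import *
s=manip.read_state(); p,d=manip.camera("wrist"); c=manip.calibration("wrist"); np.savez('/tmp/w.npz',p=p,d=d,T=c['world_from_camera'])
cv2.imwrite("pics/w1.png",p[:,:,::-1]); print(s['eef_pos'],s['eef_rot'])
P=cloud(c,d); z=P[...,2]; m=(z>130)&(z<148)&(abs(P[...,0]-654)<40)&(abs(P[...,1]+151)<40)
np.set_printoptions(precision=2,suppress=True)
Q=P[m]; print(len(Q),Q.mean(0)); u,S,v=np.linalg.svd(Q[:,:2]-Q[:,:2].mean(0),full_matrices=False); print(v[0]); print(cv2.minAreaRect(Q[:,:2].astype(np.float32)))
E
```

```text
clock: 3.52
eef_pos: [654.6, -154.1, 213.6]
eef_rot: [-3.14, 0.0, 1.044]
wrist_force: [-0.8, -0.3, -0.3]
finger_gap: 56.7
[ 654.5829907  -154.14256183  213.56750334] [-3.13995480e+00  4.78325242e-04  1.04388704e+00]
650 [ 656.44 -149.7   140.39]
[-0.5  -0.86]
((655.9221801757812, -150.60646057128906), (41.74449920654297, 13.45296859741211), 59.96750259399414)
```

View pics/w1.png

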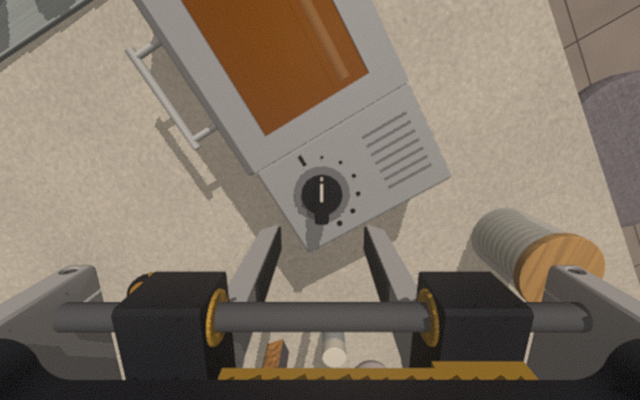

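```bash
python3 -m inch '{"grip":[0.2,0.2,0.2,0.2,-0.9,-0.9,-0.9,-0.9,-0.9],"travel":[[0.05,0.3,-4],[0.05,0.3,-8],[0.05,0.3,-10.3],[0.05,0.3,-10.3],[0.05,0.3,-10.3],[0.05,0.3,-10.3],[0.05,0.3,-10.3],[0.05,0.3,-10.3],[0.05,0.3,-10.3]],"turn":[[0,0,0],[0,0,0],[0,0,0],[0,0,0],[0,0,0],[0,0,0],[0,0,0],[0,0,0],[0,0,0]]}' 15
```

```text
clock: 4.7
eef_pos: [655.9, -150.1, 111.5]
eef_rot: [3.139, -0.0, 1.045]
wrist_force: [10.1, -4.6, -0.7]
finger_gap: 13.7
```

```bash
python3 -m inch '{"grip":[-0.9,-0.9,-0.9,-0.9,-0.9,-0.9],"travel":[[0,0,0],[0,0,0],[0,0,0],[0,0,0],[0,0,0],[0,0,0]],"turn":[[0,0,8],[0,0,16],[0,0,24],[0,0,30],[0,0,30],[0,0,30]]}' 25
```

```text
clock: 5.45
eef_pos: [654.7, -149.8, 111.5]
eef_rot: [-3.141, -0.001, 1.569]
wrist_force: [-9.3, 1.6, 4.1]
finger_gap: 13.8
```

```bash
python3 -m inch '{"grip":[-0.3,-0.3,-0.3,-0.3,-0.3,-0.3],"travel":[[0,0,0],[0,0,0],[0,0,2],[0,0,5],[0,0,9],[0,0,9]],"turn":[[0,0,0],[0,0,0],[0,0,0],[0,0,0],[0,0,0],[0,0,0]]}'
cat > look.py <<'E'
import sys
from h import *
n=sys.argv[1];cam=sys.argv[2]
p,d=manip.camera(cam); c=manip.calibration(cam); np.savez('/tmp/%s.npz'%cam,p=p,d=d,T=c['world_from_camera'])
if len(sys.argv)>3:
    l,t,r,b,k=map(int,sys.argv[3:8]); crop(p,l,t,r,b,k,"pics/%s.png"%n)
else: cv2.imwrite("pics/%s.png"%n,p[:,:,::-1])
E
python3 look.py c1 wrist
```

```text
clock: 6.2
eef_pos: [656.0, -150.1, 206.7]
eef_rot: [3.135, 0.001, 1.569]
wrist_force: [-1.2, -0.6, -0.0]
finger_gap: 32.8
```

View pics/c1.png

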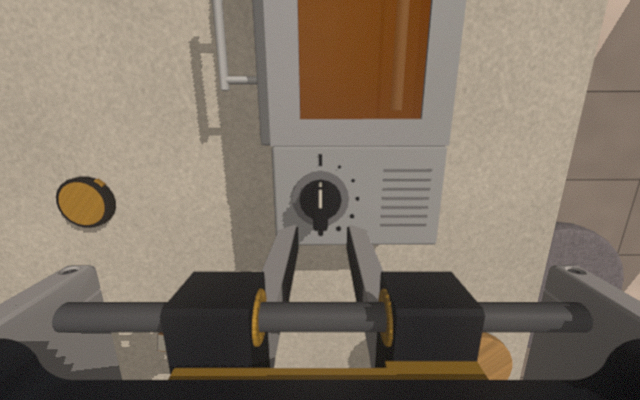

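```bash
python3 -m inch '{"grip":[-0.38,-0.38,-0.38,-0.38,-0.38,-0.38,-0.38,-0.38],"travel":[[-2.6,4.4,0],[-5.2,8.7,0],[-8,13,0],[-10.4,17.4,0],[-10.4,17.4,-4],[-10.4,17.4,-7],[-10.4,17.4,-7],[-10.4,17.4,-7]],"turn":[[0,0,0],[0,0,0],[0,0,0],[0,0,0],[0,0,0],[0,0,0],[0,0,0],[0,0,0]]}'
python3 look.py c2 wrist
```

```text
clock: 7.25
eef_pos: [551.8, 23.9, 135.2]
eef_rot: [3.137, -0.0, 1.569]
wrist_force: [-0.1, 0.4, -0.3]
finger_gap: 29.0
```

View pics/c2.png

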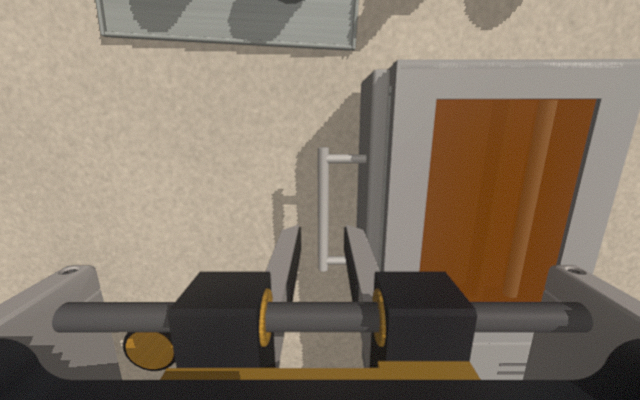

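```bash
python3 -m inch '{"grip":[-0.38,-0.38,-0.38,-0.38,-0.95,-0.95,-0.95,-0.95],"travel":[[0,0,-4],[0,0,-8],[0,0,-9.2],[0,0,-9.2],[0,0,-9.2],[0,0,-9.2],[0,0,-9.2],[0,0,-9.2]],"turn":[[0,0,0],[0,0,0],[0,0,0],[0,0,0],[0,0,0],[0,0,0],[0,0,0],[0,0,0]]}' 25
```

```text
clock: 8.3
eef_pos: [552.5, 23.9, 44.5]
eef_rot: [3.135, -0.0, 1.569]
wrist_force: [-0.2, -0.5, 6.6]
finger_gap: 8.9
```

```bash
python3 -m inch '{"grip":[-0.95,-0.95,-0.95,-0.95,-0.95,-0.95,-0.95,-0.95,-0.95,-0.95],"travel":[[-1.5,0,0],[-3.5,0,0],[-5.5,0,0],[-7.5,0,0],[-9.5,0,0],[-11.5,0,0],[-13,0,0],[-13.8,0,0],[-13.8,0,0],[-13.8,0,0]],"turn":[[0,0,0],[0,0,0],[0,0,0],[0,0,0],[0,0,0],[0,0,0],[0,0,0],[0,0,0],[0,0,0],[0,0,0]]}'
```

```text
clock: 9.55
eef_pos: [416.8, 23.9, 45.1]
eef_rot: [3.129, -0.0, 1.568]
wrist_force: [14.6, -0.1, -13.3]
finger_gap: 9.3
```

```bash
python3 -m inch '{"grip":[-0.38,-0.38,-0.38,-0.38,-0.38,-0.2,0,0,0],"travel":[[0,0,0],[0,0,0],[0,0,0],[0,0,4],[0,0,9],[0,0,13],[0,3,16],[0,8,16],[0,12,16]],"turn":[[0,0,0],[0,0,0],[0,0,0],[0,0,0],[0,0,0],[0,0,0],[0,0,0],[0,0,0],[0,0,0]]}'
python3 look.py d1 top 180 80 480 280 2; python3 look.py d2 scene;python3 - <<'E'
from h import *
f=np.load('/tmp/top.npz');d=f['d'];c=manip.calibration('top');P=cloud(c,d);z=P[...,2]
np.set_printoptions(precision=1,suppress=True,linewidth=180)
for x0 in (490,530,570): 
    m=(abs(P[...,0]-x0)<6)&(abs(P[...,1]-24)<140)
    Q=P[m]; 
    Q=Q[np.argsort(Q[:,1])]; w=Q[(Q[:,2]>30)&(Q[:,2]<60)];fl=Q[(Q[:,2]>8)&(Q[:,2]<24)]; print(x0,w[:,1].min(),w[:,1].max(),fl[:,1].min(),fl[:,1].max(), np.median(fl[:,2]))
for y0 in (-60,0,60,100):
    m=(abs(P[...,1]-y0)<6)&(P[...,0]>400)&(P[...,0]<610);Q=P[m];Q=Q[np.argsort(Q[:,0])]; fl=Q[(Q[:,2]>8)&(Q[:,2]<24)];h=Q[(Q[:,2]>68)&(Q[:,2]<90)&(Q[:,0]<560)]; print(y0,fl[:,0].min(),fl[:,0].max(),h[:,0].min(),h[:,0].max())
E
```

```text
clock: 10.68
eef_pos: [416.6, 145.3, 205.6]
eef_rot: [3.129, -0.0, 1.568]
wrist_force: [-0.4, -1.7, -0.4]
finger_gap: 46.8
490 -92.12946775689409 130.1226799539596 -87.27143534139861 125.9539684959995 15.12833402555907
530 -91.10592922468285 131.28013566729214 -86.7846506369773 126.45030278791587 14.733486108414354
570 -93.59458532498923 131.90539064187092 -85.8971419894487 125.59243414015818 14.411081676240656
-60 471.18699948073606 606.3678484168108 454.7004421537102 466.9020766252324
0 469.80942871557954 608.3749595815132 414.0814367959046 465.5977042033015
60 443.1002582849335 609.8829728661767 415.65349407037513 467.1667353812273
100 470.7930643856783 609.2297586001968 454.1598375061912 466.2902751264651
```

View pics/d1.png

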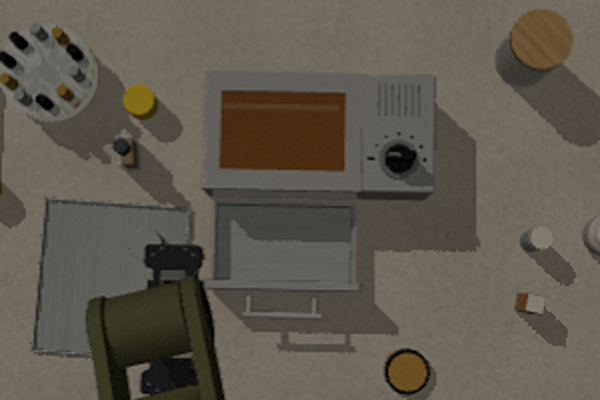

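View pics/d2.png

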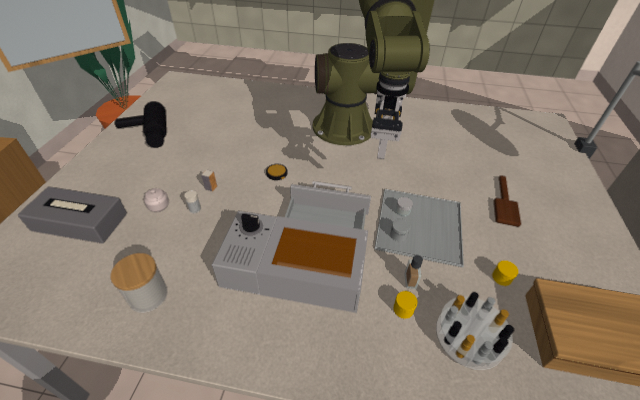

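```bash
python3 look.py e1 wrist
cat > meas.py <<'E'
import sys
from h import *
np.set_printoptions(precision=1,suppress=True)
cam=sys.argv[1];f=np.load('/tmp/%s.npz'%cam);c=manip.calibration(cam);c['world_from_camera']=f['T'];P=cloud(c,f['d'])
for a in sys.argv[2:]:
    x,y,r,lo,hi=map(float,a.split(','))
    m=(np.hypot(P[...,0]-x,P[...,1]-y)<r)&(P[...,2]>lo)&(P[...,2]<hi);Q=P[m]
    if len(Q)<5: print(a,'none');continue
    v,u=np.nonzero(m)
    print(a,len(Q),Q.mean(0),Q.min(0),Q.max(0),'circ',cv2.minEnclosingCircle(Q[:,:2].astype(np.float32)),'rect',cv2.minAreaRect(Q[:,:2].astype(np.float32)),'px',u.min(),v.min(),u.max(),v.max())
E
python3 meas.py wrist 521,231,45,40,60 423,240,45,36,56 521,231,45,12,60
```

```text
521,231,45,40,60 1557 [522.3 231.2  47. ] [498.2 206.3  40. ] [548.  255.1  49.8] circ ((523.1038818359375, 231.0159149169922), 24.946252822875977) rect ((522.9320068359375, 230.94952392578125), (48.923702239990234, 49.099788665771484), 40.704345703125) px 390 90 434 134
423,240,45,36,56 1288 [425.2 240.6  43.2] [402.9 217.7  40.9] [448.  262.6  45.5] circ ((425.2555847167969, 240.3330841064453), 22.844491958618164) rect ((425.34503173828125, 240.2167205810547), (44.3360595703125, 44.747047424316406), 45.949642181396484) px 308 83 347 124
521,231,45,12,60 1724 [520.5 231.   45. ] [498.2 206.3  12. ] [548.  255.1  49.8] circ ((523.102294921875, 231.00123596191406), 24.953510284423828) rect ((522.9690551757812, 230.87109375), (49.13151550292969, 49.074825286865234), 75.36619567871094) px 386 90 434 134
```

View pics/e1.png

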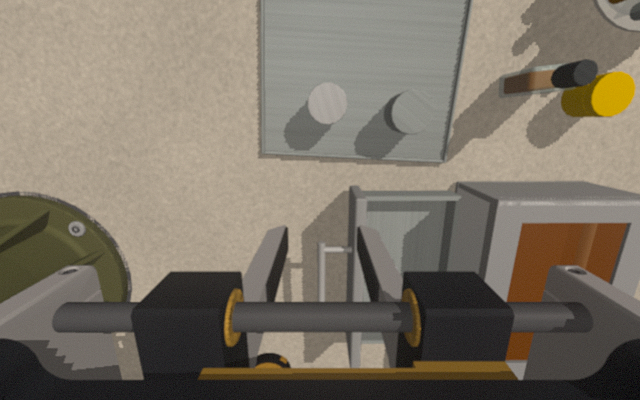

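```bash
python3 -m inch '{"grip":[0.6,0.6,0.6,0.6,0.6,0.6,0.6,0.6],"travel":[[3,2.5,0],[7,5.7,0],[10.5,8.6,0],[10.5,8.6,-3],[10.5,8.6,-9],[10.5,8.6,-15],[10.5,8.6,-19],[10.5,8.6,-19]],"turn":[[0.7,0,0],[0.7,0,0],[0.7,0,0],[0.7,0,0],[0.7,0,0],[0.7,0,0],[0.7,0,0],[0.7,0,0]]}' 20
python3 -m inch '{"grip":[-0.3,-0.3,-0.3,-0.3,-0.3,-0.3],"travel":[[0,0,0],[0,0,0],[0,0,0],[0,0,0],[0,0,0],[0,0,0]],"turn":[[0,0,0],[0,0,0],[0,0,0],[0,0,0],[0,0,0],[0,0,0]]}' 20
```

```text
clock: 11.82
eef_pos: [520.1, 229.3, 12.7]
eef_rot: [3.135, -0.01, 1.57]
wrist_force: [-0.7, -0.2, 0.7]
finger_gap: 75.4
clock: 12.58
eef_pos: [520.9, 229.5, 14.1]
eef_rot: [3.133, -0.011, 1.57]
wrist_force: [-0.2, -1.4, 7.1]
finger_gap: 49.6
```

```bash
python3 -m inch '{"grip":[-0.3,-0.3,-0.3,-0.3,-0.3,-0.3,-0.3,-0.3,-0.3,-0.3],"travel":[[0,0,4],[0,0,8],[0.2,-3.5,9],[0.5,-8,9],[0.7,-12,9],[0.7,-14,9],[0.7,-14,6],[0.7,-14,3],[0.7,-14,1.3],[0.7,-14,1.2]],"turn":[[0,0.6,0],[0,0.6,0],[0,0.6,0],[0,0.6,0],[0,0.6,0],[0,0.6,0],[0,0.6,0],[0,0.6,0],[0,0.6,0],[0,0.6,0]]}'
python3 -m inch '{"grip":[-0.3,-0.3],"travel":[[0,0,0],[0,0,0]],"turn":[[0,0,0],[0,0,0]]}'
```

```text
clock: 13.82
eef_pos: [527.8, 89.8, 25.8]
eef_rot: [-3.139, -0.011, 1.571]
wrist_force: [0.0, 0.6, -1.0]
finger_gap: 49.8
clock: 14.08
eef_pos: [528.2, 89.9, 26.6]
eef_rot: [-3.14, -0.011, 1.571]
wrist_force: [0.0, -0.6, -1.7]
finger_gap: 49.7
```

```bash
python3 -m inch '{"grip":[-0.3,0.4,0.4,0.4,0.4,0.4,0.4,0.4,0.4],"travel":[[0,0,-0.1],[0,0,-0.1],[0,0,-0.1],[0,0,-0.1],[0,0,3],[0,0,8],[0,0,13],[-4,2,16],[-8,4,16]],"turn":[[0,0,0],[0,0,0],[0,0,0],[0,0,0],[-0.6,0,0],[-0.6,0,0],[-0.6,0,0],[-0.6,0,0],[-0.6,0,0]]}'
python3 look.py e2 wrist;python3 meas.py wrist 425,240,60,36,56 528,90,45,45,75
python3 look.py e3 top 180 80 480 280 2
```

```text
clock: 15.2
eef_pos: [448.0, 130.4, 188.7]
eef_rot: [3.139, -0.001, 1.57]
wrist_force: [-0.1, 0.8, -0.8]
finger_gap: 66.0
425,240,60,36,56 1490 [420.7 243.4  42.3] [397.9 221.   36.5] [443.4 265.6  45. ] circ ((420.63092041015625, 243.1129913330078), 22.833370208740234) rect ((420.8756408691406, 243.1842041015625), (44.81993103027344, 45.00779342651367), 46.878108978271484) px 279 65 321 109
528,90,45,45,75 1160 [525.6 100.6  56.2] [500.3  73.   45.3] [549.9 119.8  58.9] circ ((525.0916137695312, 95.08402252197266), 24.92259407043457) rect ((526.5472412109375, 98.89813232421875), (41.180877685546875, 49.46041488647461), 67.44805145263672) px 369 199 412 239
```

View pics/e2.png

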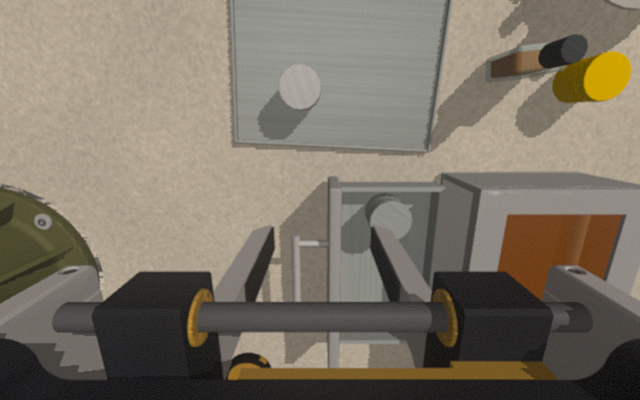

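View pics/e3.png

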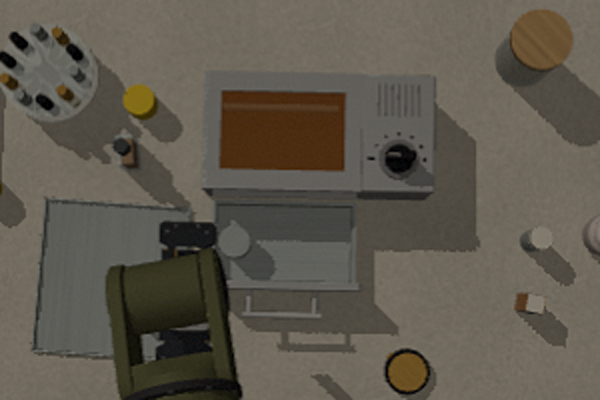

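```bash
python3 -m inch '{"grip":[0.6,0.6,0.6,0.6,0.6,0.6,0.6,0.6],"travel":[[-1,4,0],[-2,8,0],[-2.5,11.1,0],[-2.5,11.1,-4],[-2.5,11.1,-9],[-2.5,11.1,-14],[-2.5,11.1,-17.3],[-2.5,11.1,-17.3]],"turn":[[0,0,0],[0,0,0],[0,0,0],[0,0,0],[0,0,0],[0,0,0],[0,0,0],[0,0,0]]}' 20
python3 -m inch '{"grip":[-0.3,-0.3,-0.3,-0.3,-0.3,-0.3],"travel":[[0,0,0],[0,0,0],[0,0,0],[0,0,0],[0,0,0],[0,0,0]],"turn":[[0,0,0],[0,0,0],[0,0,0],[0,0,0],[0,0,0],[0,0,0]]}' 20
```

```text
clock: 16.3
eef_pos: [420.0, 241.5, 12.5]
eef_rot: [-3.137, 0.001, 1.572]
wrist_force: [0.2, -0.5, 0.5]
finger_gap: 75.0
clock: 17.05
eef_pos: [420.8, 241.8, 13.5]
eef_rot: [-3.139, 0.0, 1.572]
wrist_force: [1.4, 0.5, 7.5]
finger_gap: 45.9
```

```bash
python3 -m inch '{"grip":[-0.3,-0.3,-0.3,-0.3,-0.3,-0.3,-0.3,-0.3,-0.3,-0.3],"travel":[[0,0,4],[0,0,9],[1.5,-3,11],[4,-7.5,11],[6.5,-12.5,11],[9,-17.5,11],[10.7,-21,11],[10.7,-21,10],[10.7,-21,7],[10.7,-21,4]],"turn":[[0,0,0],[0,0,0],[0,0,0],[0,0,0],[0,0,0],[0,0,0],[0,0,0],[0,0,0],[0,0,0],[0,0,0]]}'
```

```text
clock: 18.3
eef_pos: [527.2, 32.4, 52.5]
eef_rot: [-3.139, 0.0, 1.573]
wrist_force: [-0.2, 0.3, -1.2]
finger_gap: 45.9
```

```bash
python3 -m inch '{"grip":[-0.3,-0.3,-0.3,0.4,0.4,0.4,0.4,0.4,0.4],"travel":[[0,0,-1.5],[0,0,-2.75],[0,0,-2.8],[0,0,-2.8],[0,0,-2.8],[0,0,0],[0,0,5],[0,0,10],[0,-3,15]],"turn":[[0,0,0],[0,0,0],[0,0,0],[0,0,0],[0,0,0],[0,0,0],[0,0,0],[0,0,0],[0,0,0]]}'
```

```text
clock: 19.42
eef_pos: [527.1, 3.1, 204.7]
eef_rot: [-3.14, 0.0, 1.575]
wrist_force: [0.1, -1.3, -0.3]
finger_gap: 65.9
```

```bash
python3 -m inch '{"grip":[0.3,0.3,0.3,0.3,0.3,0.3,0.3,0.3,0.3,0.3],"travel":[[0.2,-4,0],[0.5,-9.5,0],[0.7,-15,0],[0.9,-20.5,0],[1.1,-26,0],[1.4,-31.5,0],[1.6,-36,0],[1.65,-38.1,-2],[1.65,-38.1,-6],[1.65,-38.1,-9]],"turn":[[0,0,0],[0,0,0],[0,0,0],[0,0,0],[0,0,0],[0,0,0],[0,0,0],[0,0,0],[0,0,0],[0,0,0]]}'
python3 look.py f1 wrist; python3 look.py f2 scene 130 140 330 260 4
```

```text
clock: 20.68
eef_pos: [543.1, -378.0, 113.2]
eef_rot: [-3.139, -0.0, 1.574]
wrist_force: [0.7, -0.7, -0.4]
finger_gap: 61.4
```

View pics/f1.png

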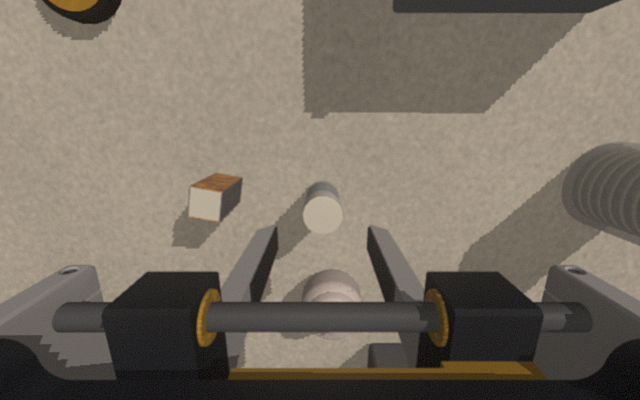

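View pics/f2.png

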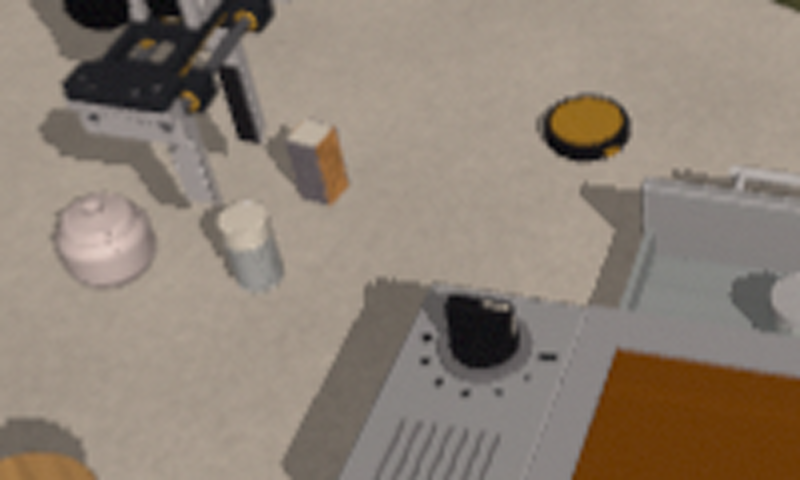

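```bash
python3 meas.py wrist 543,-378,40,58,75 442,-370,40,58,75
```

```text
543,-378,40,58,75 1215 [ 543.1 -377.7   60.2] [ 526.2 -395.5   58.1] [ 559.7 -361.1   62.7] circ ((543.0520629882812, -378.31329345703125), 17.419626235961914) rect ((542.8953857421875, -378.2845458984375), (33.485626220703125, 34.36107635498047), 1.4309684038162231) px 303 196 342 234
442,-370,40,58,75 968 [ 441.9 -369.    58.9] [ 426.3 -385.1   58. ] [ 458.6 -353.3   60.8] circ ((442.4324035644531, -368.7822265625), 19.353281021118164) rect ((442.1769104003906, -369.2674255371094), (28.611783981323242, 29.277809143066406), 79.63623046875) px 187 186 223 222
```

Agrees with the top camera. Grasp the bottle.

```bash
python3 -m inch '{"grip":[0.3,0.3,0.3,0.3,-0.5,-0.5,-0.5,-0.5,-0.5,-0.5],"travel":[[0,0,-4],[0,0,-8],[0,0,-9.1],[0,0,-9.1],[0,0,-9.1],[0,0,-9.1],[0,0,-9.1],[0,0,-9.1],[0,0,-9.1],[0,0,-9.1]],"turn":[[0,0,0],[0,0,0],[0,0,0],[0,0,0],[0,0,0],[0,0,0],[0,0,0],[0,0,0],[0,0,0],[0,0,0]]}' 15
```

```text
clock: 22.02
eef_pos: [542.7, -377.3, 21.4]
eef_rot: [-3.137, -0.003, 1.575]
wrist_force: [-1.5, 0.6, 6.4]
finger_gap: 35.3
```

```bash
python3 -m inch '{"grip":[-0.5,-0.5,-0.5,-0.5,-0.5,-0.5,-0.5,-0.5,-0.5,-0.5],"travel":[[0,0,4],[0,0.5,8],[-0.3,4,10],[-0.6,9,10],[-0.9,14.5,10],[-1.1,20,10],[-1.3,25.5,10],[-1.5,31,10],[-1.5,35.8,10],[-1.5,35.8,8]],"turn":[[0,0,0],[0,0,0],[0,0,0],[0,0,0],[0,0,0],[0,0,0],[0,0,0],[0,0,0],[0,0,0],[0,0,0]]}'
python3 look.py g0 wrist
```

```text
clock: 23.28
eef_pos: [528.3, -16.6, 102.4]
eef_rot: [-3.139, -0.002, 1.578]
wrist_force: [0.7, -1.2, -0.9]
finger_gap: 35.7
```

View pics/g0.png

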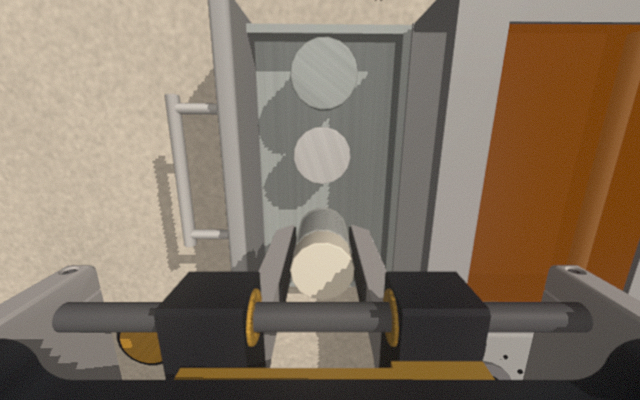

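```bash
python3 -m inch '{"grip":[-0.5,-0.5,-0.5,-0.5,0.3,0.3,0.3,0.3,0.3,0.3],"travel":[[0,-0.2,-3],[0,-0.2,-6],[0,-0.2,-6.7],[0,-0.2,-6.7],[0,-0.2,-6.7],[0,-0.2,-6.7],[0,-0.2,-6.7],[0,-0.2,-3],[0,-0.2,2],[0,-0.2,7]],"turn":[[0,0,0],[0,0,0],[0,0,0],[0,0,0],[0,0,0],[0,0,0],[0,0,0],[0,0,0],[0,0,0],[0,0,0]]}'
```

```text
clock: 24.58
eef_pos: [526.4, -19.7, 170.6]
eef_rot: [-3.134, -0.003, 1.577]
wrist_force: [-1.1, 0.7, 0.2]
finger_gap: 61.3
```

```bash
python3 -m inch '{"grip":[0.2,0.2,0.2,0.2,0.2,0.2,0.2,0.2,0.2,0.2],"travel":[[-1,-4,0],[-2.3,-9.5,0],[-3.6,-15,0],[-5,-20.5,0],[-6.3,-26,0],[-7.6,-31.5,0],[-8.4,-35,0],[-8.4,-35,-4],[-8.4,-35,-6],[-8.4,-35,-6]],"turn":[[0,0,0],[0,0,-2],[0,0,-4],[0,0,-6],[0,0,-8],[0,0,-10.4],[0,0,-10.4],[0,0,-10.4],[0,0,-10.4],[0,0,-10.4]]}'
python3 look.py g1 wrist;python3 meas.py wrist 442,-370,40,58,75
```

```text
clock: 25.82
eef_pos: [441.9, -369.3, 109.4]
eef_rot: [-3.132, -0.004, 1.396]
wrist_force: [-0.0, -0.3, -0.2]
finger_gap: 56.5
442,-370,40,58,75 1087 [ 444.5 -370.1   63.6] [ 428.5 -387.    58.2] [ 460.2 -354.8   66. ] circ ((444.472412109375, -370.9106750488281), 19.42474365234375) rect ((444.46038818359375, -370.8172607421875), (28.300949096679688, 27.592052459716797), 79.95751190185547) px 308 199 340 231
```

View pics/g1.png

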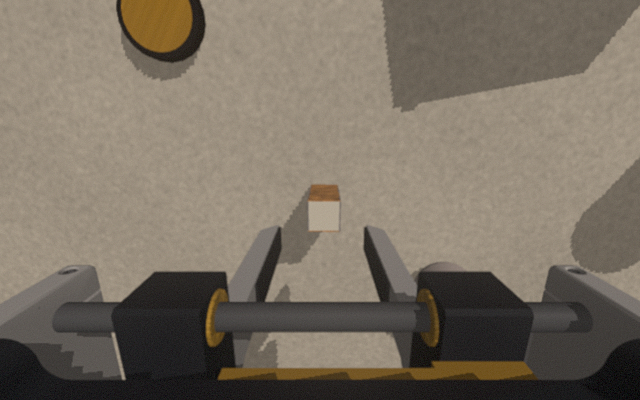

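```bash
python3 -m inch '{"grip":[0.2,0.2,0.2,0.2,-0.6,-0.6,-0.6,-0.6,-0.6,-0.6],"travel":[[0.1,0,-4],[0.1,0,-8],[0.1,0,-8.7],[0.1,0,-8.7],[0.1,0,-8.7],[0.1,0,-8.7],[0.1,0,-8.7],[0.1,0,-8.7],[0.1,0,-8.7],[0.1,0,-8.7]],"turn":[[0,-0.5,0],[0,-0.5,0],[0,-0.5,0],[0,-0.5,0],[0,-0.5,0],[0,-0.5,0],[0,-0.5,0],[0,-0.5,0],[0,-0.5,0],[0,-0.5,0]]}' 15
```

```text
clock: 27.12
eef_pos: [443.6, -369.8, 24.3]
eef_rot: [3.141, -0.004, 1.396]
wrist_force: [-0.9, 0.6, 6.3]
finger_gap: 28.1
```

```bash
python3 -m inch '{"grip":[-0.6,-0.6,-0.6,-0.6,-0.6,-0.6,-0.6,-0.6,-0.6,-0.6],"travel":[[0,0,4],[0.3,1,8.5],[1,4,10],[2.5,9.5,10],[4,15,10],[5.5,20.5,10],[7,26,10],[8.4,30.9,10],[8.4,30.9,10],[8.4,30.9,8]],"turn":[[0,0,0],[0,0,0],[0,0,2],[0,0,4],[0,0,6],[0,0,8],[0,0,10],[0,0,10],[0,0,10],[0,0,10]]}'
python3 look.py g2 wrist
```

```text
clock: 28.38
eef_pos: [528.2, -61.1, 105.0]
eef_rot: [3.138, -0.004, 1.571]
wrist_force: [0.5, 0.4, -0.3]
finger_gap: 28.4
```

View pics/g2.png

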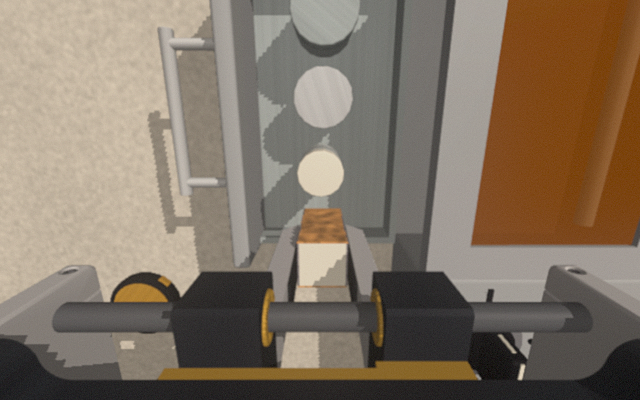

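Run:
```python
from h import *
f=np.load('/tmp/wrist.npz');c=manip.calibration('wrist');P=cloud(c,f['d'])
for u in (262,272,385): 
    for v in range(205,262,4): print(u,v,P[v,u].round(0))
```

```text
262 205 [470. -62.  22.]
262 209 [469. -66.  22.]
262 213 [469. -70.  23.]
262 217 [469. -74.  24.]
262 221 [470. -77.  26.]
262 225 [470. -81.  27.]
262 229 [470. -84.  28.]
262 233 [470. -88.  29.]
262 237 [471. -89.  36.]
262 241 [471. -93.  36.]
262 245 [ 462. -115.   -2.]
262 249 [ 461. -120.   -4.]
262 253 [ 461. -125.   -3.]
262 257 [ 461. -130.   -3.]
262 261 [ 461. -134.   -2.]
272 205 [477. -65.  11.]
272 209 [477. -69.  12.]
272 213 [477. -74.  12.]
272 217 [477. -78.  10.]
272 221 [477. -82.  12.]
272 225 [476. -87.  10.]
272 229 [477. -89.  15.]
272 233 [479. -89.  27.]
272 237 [481. -89.  37.]
272 241 [480. -93.  37.]
272 245 [ 473. -115.   -2.]
272 249 [ 472. -120.   -2.]
272 253 [ 472. -124.   -2.]
272 257 [ 472. -130.   -3.]
272 261 [502. -53. 152.]
385 205 [590. -65.  14.]
385 209 [590. -68.  15.]
385 213 [589. -72.  16.]
385 217 [589. -76.  17.]
385 221 [590. -80.  18.]
385 225 [589. -83.  20.]
385 229 [589. -87.  20.]
385 233 [588. -89.  26.]
385 237 [586. -89.  36.]
385 241 [586. -93.  36.]
385 245 [ 596. -115.   -2.]
385 249 [ 596. -120.   -3.]
385 253 [ 597. -125.   -3.]
385 257 [ 597. -130.   -4.]
385 261 [ 598. -135.   -4.]
```

Inner wall at y ≈ −88; the spot is clear. Set it down.

```bash
python3 -m inch '{"grip":[-0.6,-0.6,-0.6,-0.6,0.1,0.1,0.1,0.1,0.1,0.1],"travel":[[0,0,-3],[0,0,-6],[0,0,-6.6],[0,0,-6.7],[0,0,-6.7],[0,0,-6.7],[0,0,-6.7],[0,0,-3],[0,0,2],[0,0,7]],"turn":[[0,0,0],[0,0,0],[0,0,0],[0,0,0],[0,0,0],[0,0,0],[0,0,0],[0,0,0],[0,0,0],[0,0,0]]}'
python3 -m inch '{"grip":[0.1,-0.1,-0.38,-0.38,-0.38],"travel":[[-3,-2,2],[-6,-5,2],[-10,-8,2],[-14,-8,2],[-14,-8,2]],"turn":[[0,0,0],[0,0,0],[0,0,0],[0,0,0],[0,0,0]]}'
python3 look.py h1 wrist; python3 look.py h2 top 180 80 480 280 2; python3 look.py h3 scene
python3 meas.py top 528,90,35,45,72  528,-61,25,65,85 528,-19,25,65,85 528,32,35,45,70
```

```text
clock: 29.68
eef_pos: [526.2, -61.2, 173.2]
eef_rot: [-3.14, -0.005, 1.57]
wrist_force: [0.4, -0.9, -0.6]
finger_gap: 51.4
clock: 30.3
eef_pos: [384.8, -141.5, 193.5]
eef_rot: [-3.14, -0.004, 1.569]
wrist_force: [0.4, 0.3, 0.4]
finger_gap: 29.1
528,90,35,45,72 210 [530.   93.4  58.8] [506.7  55.3  50.1] [553.5 117.2  66.3] circ ((530.4468994140625, 86.48309326171875), 31.44418716430664) rect ((527.4505615234375, 90.718994140625), (55.7442741394043, 48.35169982910156), 50.29806137084961) px 289 192 309 207
528,-61,25,65,85 94 [526.2 -60.   76.4] [512.5 -73.7  66.9] [540.2 -36.5  81.4] circ ((526.1798095703125, -56.81925582885742), 21.42976951599121) rect ((526.1962890625, -55.060585021972656), (27.515220642089844, 36.899261474609375), 0.8574991822242737) px 339 197 351 206
528,-19,25,65,85 106 [527.5 -21.3  78.8] [511.3 -36.8  65.7] [544.9  -6.1  83.8] circ ((527.8299560546875, -21.450687408447266), 17.405000686645508) rect ((528.1712646484375, -21.467361450195312), (33.60789108276367, 30.404417037963867), 1.2250895500183105) px 329 195 339 206
528,32,35,45,70 173 [529.5  34.   54.6] [508.3  12.   47.4] [551.9  55.6  61.6] circ ((529.47802734375, 34.085941314697266), 22.772043228149414) rect ((530.1116333007812, 33.765785217285156), (43.797000885009766, 43.344078063964844), 1.2951407432556152) px 309 193 323 207
```

View pics/h1.png

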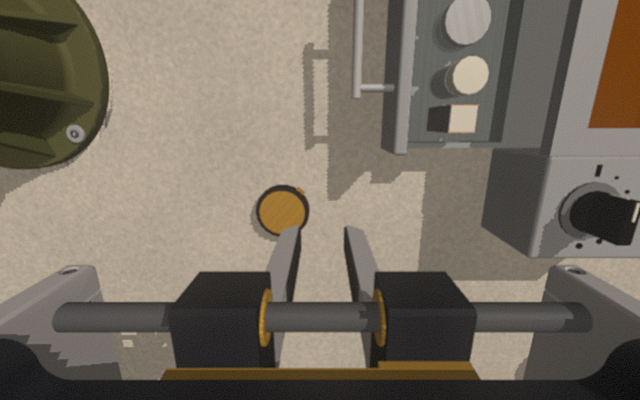

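View pics/h2.png

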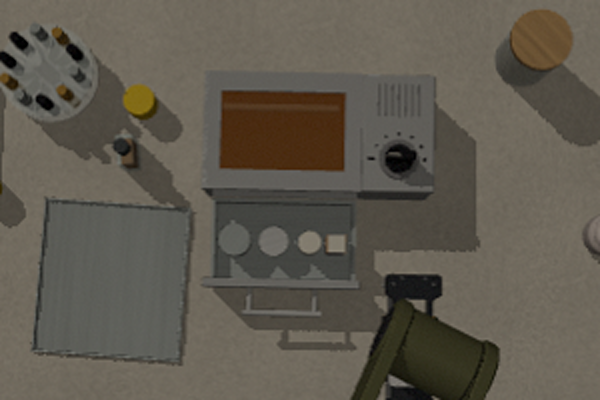

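View pics/h3.png

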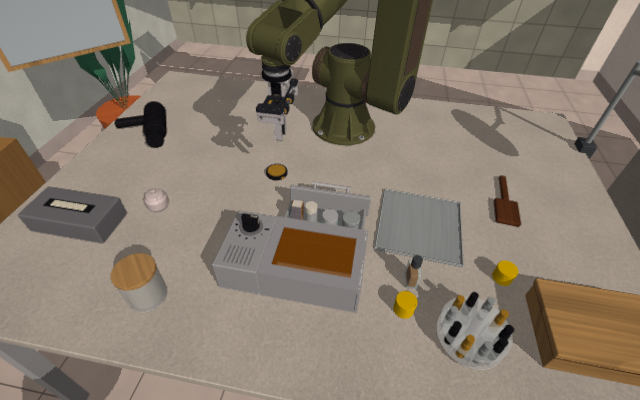

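```bash
python3 -m inch '{"grip":[-0.38,-0.38,-0.38,-0.38,-0.38,-0.38,-0.38,-0.38,-0.38,-0.38],"travel":[[0.8,4,0],[1.6,8,0],[2.4,12,0],[3.15,16.2,0],[3.15,16.2,-3],[3.15,16.2,-7],[3.15,16.2,-11],[3.15,16.2,-14.2],[3.15,16.2,-14.8],[3.15,16.2,-14.8]],"turn":[[-0.3,0,0],[-0.3,0,0],[-0.3,0,0],[-0.3,0,0],[-0.3,0,0],[-0.3,0,0],[-0.3,0,0],[-0.3,0,0],[-0.3,0,0],[-0.3,0,0]]}'
python3 -m inch '{"grip":[-0.95,-0.95,-0.95,-0.95],"travel":[[0,0,0],[0,0,0],[0,0,0],[0,0,0]],"turn":[[0,0,0],[0,0,0],[0,0,0],[0,0,0]]}' 25
```

```text
clock: 31.7
eef_pos: [418.9, 21.0, 45.8]
eef_rot: [-3.14, 0.001, 1.571]
wrist_force: [0.2, -0.7, 0.5]
finger_gap: 28.9
clock: 32.2
eef_pos: [419.5, 21.0, 46.6]
eef_rot: [3.141, 0.001, 1.571]
wrist_force: [-0.8, 1.0, 7.6]
finger_gap: 9.1
```

```bash
python3 -m inch '{"grip":[-0.95,-0.95,-0.95,-0.95,-0.95,-0.95,-0.95,-0.95,-0.95,-0.95],"travel":[[0.2,0,0],[0.6,0,0],[1.2,0,0],[2,0,0],[2.8,0,0],[3.6,0,0],[4.4,0,0],[5,0,0],[5.3,0,0],[5.4,0,0]],"turn":[[0,0,0],[0,0,0],[0,0,0],[0,0,0],[0,0,0],[0,0,0],[0,0,0],[0,0,0],[0,0,0],[0,0,0]]}'
python3 look.py i1 scene 200 160 400 310 4
```

```text
clock: 33.45
eef_pos: [473.6, 20.9, 46.6]
eef_rot: [3.141, 0.001, 1.571]
wrist_force: [-1.6, -0.5, 4.5]
finger_gap: 9.0
```

View pics/i1.png

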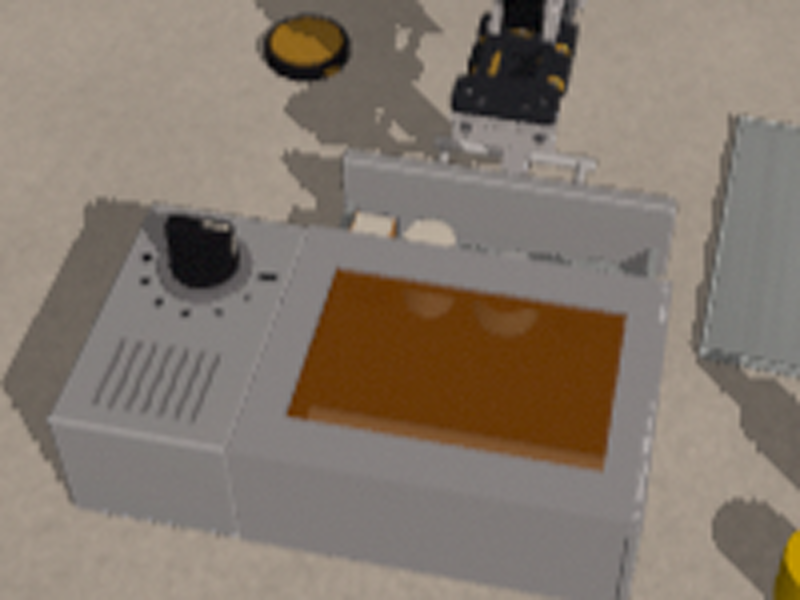

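```bash
python3 -m inch '{"grip":[-0.95,-0.95,-0.95,-0.95,-0.95,-0.95,-0.95,-0.95,-0.95,-0.95],"travel":[[0.3,0,0],[0.9,0,0],[1.7,0,0],[2.6,0,0],[3.5,0,0],[4.4,0,0],[5.3,0,0],[6.1,0,0],[6.8,0,0],[7.1,0,0]],"turn":[[0,0,0],[0,0,0],[0,0,0],[0,0,0],[0,0,0],[0,0,0],[0,0,0],[0,0,0],[0,0,0],[0,0,0]]}'
python3 -m inch '{"grip":[-0.95,-0.95,-0.95,-0.95,-0.95],"travel":[[0.3,0,0],[0.7,0,0],[1.1,0,0],[1.3,0,0],[1.3,0,0]],"turn":[[0,0,0],[0,0,0],[0,0,0],[0,0,0],[0,0,0]]}'
```

```text
clock: 34.75
eef_pos: [545.1, 20.9, 46.6]
eef_rot: [3.141, 0.001, 1.571]
wrist_force: [-2.0, -0.4, 4.7]
finger_gap: 9.0
clock: 35.38
eef_pos: [552.9, 21.0, 46.2]
eef_rot: [-3.128, 0.001, 1.571]
wrist_force: [-42.8, -1.7, 31.8]
finger_gap: 9.1
```

```bash
python3 -m inch '{"grip":[-0.95,-0.38,-0.38,-0.38,-0.38,-0.38,-0.38,-0.38],"travel":[[0,0,0],[0,0,0],[0,0,0],[0,0,0],[0,0,4],[0,0,8],[0,0,12],[0,0,16]],"turn":[[0,0,0],[0,0,0],[0,0,0],[0,0,0],[0,-0.7,0],[0,-0.7,0],[0,-0.7,0],[0,-0.7,0]]}'
python3 look.py j1 scene 200 160 400 310 4; python3 look.py j2 wrist
python3 - <<'E'
from h import *
f=np.load('/tmp/wrist.npz');c=manip.calibration('wrist');c['world_from_camera']=f['T'];P=cloud(c,f['d']);z=P[...,2]
m=(z>70)&(z<88)&(P[...,0]<604)&(P[...,1]>40)&(P[...,1]<130);Q=P[m];print('panel',Q.min(0),Q.max(0))
m=(z>92)&(z<106)&(P[...,1]>40)&(P[...,1]<130);Q=P[m];print('face',Q[:,0].min())
m=(z>55)&(z<72)&(P[...,0]<570)&(P[...,1]>40)&(P[...,1]<75);Q=P[m];print('bar',Q[:,0].min(),Q[:,0].max(),Q[:,0].mean())
E
```

```text
clock: 36.38
eef_pos: [552.8, 21.0, 207.5]
eef_rot: [-3.141, 0.001, 1.571]
wrist_force: [0.3, -0.6, 0.5]
finger_gap: 29.3
panel [591.30638671  40.0495663   70.02219872] [603.99215624 129.98700169  81.20604987]
face 605.5775975807193
bar 548.9563433525893 569.8378657546057 555.9641736647034
```

View pics/j1.png

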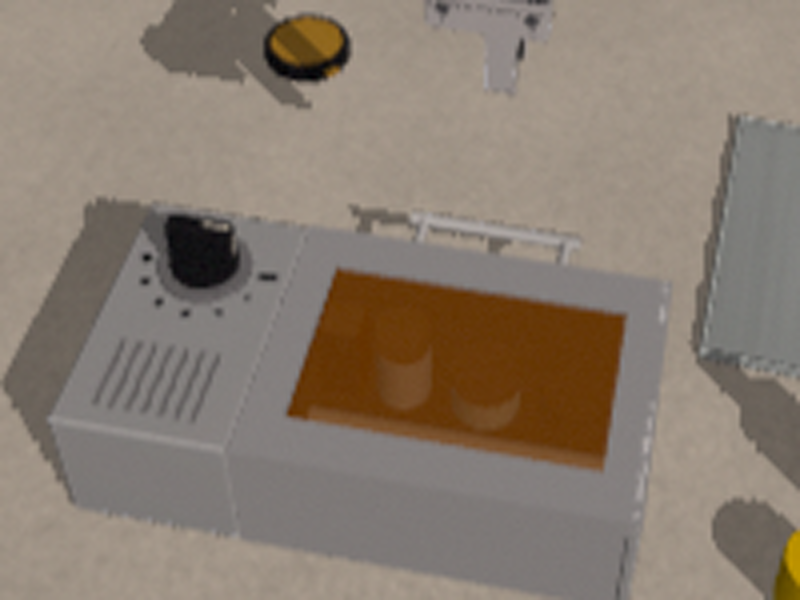

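View pics/j2.png

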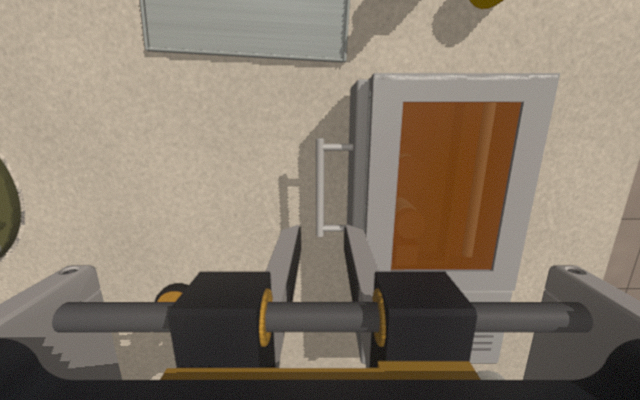

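```bash
python3 -m inch '{"grip":[0,0,0,0,0,0,0,0,0],"travel":[[2.5,-4.3,0],[5,-8.6,0],[7.5,-12.9,0],[10.2,-17.2,0],[10.2,-17.2,-3],[10.2,-17.2,-7],[10.2,-17.2,-9.5],[10.2,-17.2,-9.5],[10.2,-17.2,-9.5]],"turn":[[0,0,0],[0,0,0],[0,0,0],[0,0,0],[0,0,0],[0,0,0],[0,0,0],[0,0,0],[0,0,0]]}'
python3 -m inch '{"grip":[-0.95,-0.95,-0.95,-0.95,-0.95],"travel":[[0,0,0],[0,0,0],[0,0,0],[0,0,0],[0,0,0]],"turn":[[0,0,0],[0,0,0],[0,0,0],[0,0,0],[0,0,0]]}' 20
```

```text
clock: 37.6
eef_pos: [656.8, -151.1, 116.4]
eef_rot: [3.135, 0.001, 1.571]
wrist_force: [-0.7, -0.4, 0.8]
finger_gap: 47.0
clock: 38.22
eef_pos: [654.9, -151.1, 116.7]
eef_rot: [3.14, 0.001, 1.571]
wrist_force: [-17.8, 1.8, 10.6]
finger_gap: 14.1
```

```bash
python3 -m inch '{"grip":[-0.95,-0.95,-0.95,-0.95,-0.95,-0.95,-0.95,-0.95],"travel":[[-0.05,0,0],[-0.05,0,0],[-0.05,0,0],[-0.05,0,0],[-0.05,0,0],[-0.05,0,0],[-0.05,0,0],[-0.05,0,0]],"turn":[[0,0,-8],[0,0,-16],[0,0,-24],[0,0,-32],[0,0,-40],[0,0,-50],[0,0,-60],[0,0,-60]]}' 30
```

```text
clock: 39.22
eef_pos: [655.6, -151.8, 116.8]
eef_rot: [3.137, -0.001, 0.521]
wrist_force: [10.1, -4.1, -4.3]
finger_gap: 13.3
```

```bash
python3 -m inch '{"grip":[-0.95,-0.95,-0.95,-0.95,-0.95,-0.95,-0.95,-0.95,-0.95],"travel":[[0,0,0],[0,0,0],[0,0,0],[0,0,0],[0,0,0],[0,0,0],[0,0,0],[0,0,0],[0,0,0]],"turn":[[0,0,-8],[0,0,-16],[0,0,-24],[0,0,-32],[0,0,-40],[0,0,-50],[0,0,-60],[0,0,-60],[0,0,-60]]}' 30
python3 -m inch '{"grip":[-0.3,-0.3,-0.3,-0.3,-0.3,-0.3,-0.3,-0.3,-0.3],"travel":[[0,0,0],[0,0,0],[0,0,0],[0,0,3],[0,0,7],[0,0,11],[-4,2,13],[-9,6,13],[-14,10,13]],"turn":[[0,0,0],[0,0,0],[0,0,0],[0,0,0],[0,0,0],[0,0,0],[0,0,0],[0,0,0],[0,0,0]]}'
python3 look.py k1 top 340 120 420 190 8; python3 look.py k2 scene;python3 look.py k3 scene 200 180 300 255 8;python3 look.py k4 wrist; python3 look.py k5 top
python3 - <<'E'
from h import *
f=np.load('/tmp/top.npz');c=manip.calibration('top');P=cloud(c,f['d']);z=P[...,2]
m=(z>131)&(z<150)&(np.hypot(P[...,0]-654,P[...,1]+151)<28);Q=P[m]
print(len(Q),cv2.minAreaRect(Q[:,:2].astype(np.float32)))
m=(z>55)&(z<75)&(P[...,0]<562)&(P[...,0]>530)&(abs(P[...,1]-20)<60);print(P[m].mean(0))
E
```

```text
clock: 40.35
eef_pos: [655.7, -153.0, 116.8]
eef_rot: [3.136, -0.003, -0.527]
wrist_force: [1.4, -7.0, -2.0]
finger_gap: 13.7
clock: 41.48
eef_pos: [516.4, -53.9, 246.9]
eef_rot: [3.136, -0.003, -0.527]
wrist_force: [0.5, 0.9, -0.2]
finger_gap: 32.8
72 ((654.0934448242188, -151.580322265625), (13.895662307739258, 39.784751892089844), 60.00361251831055)
[551.16955524  56.59415808  65.74820855]
```

View pics/k1.png

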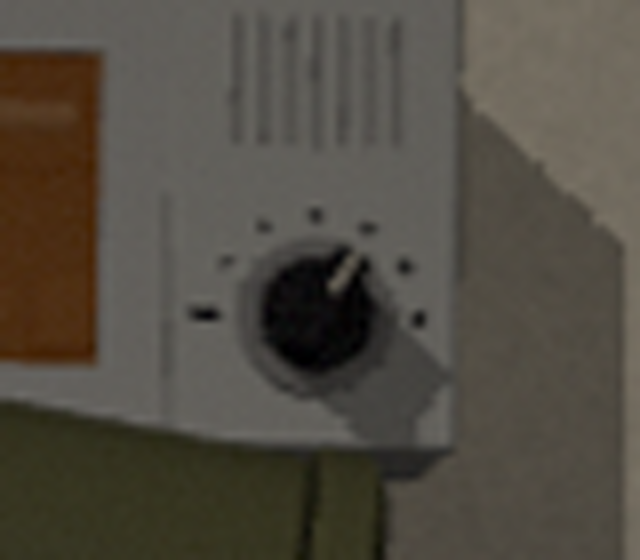

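View pics/k2.png

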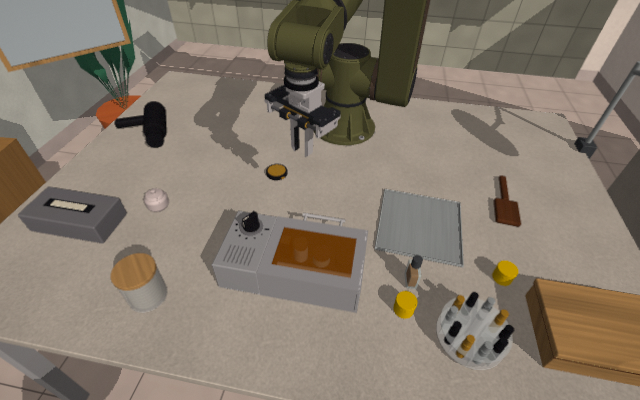

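View pics/k3.png

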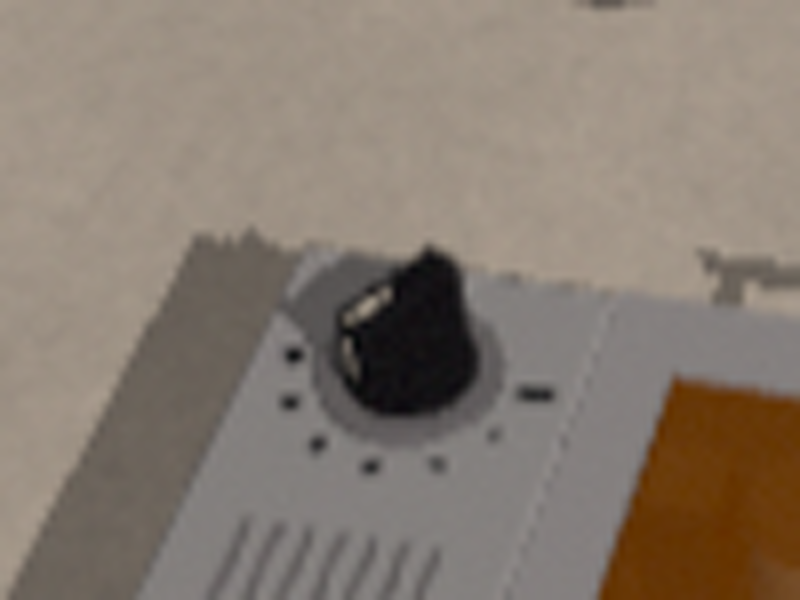

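View pics/k5.png

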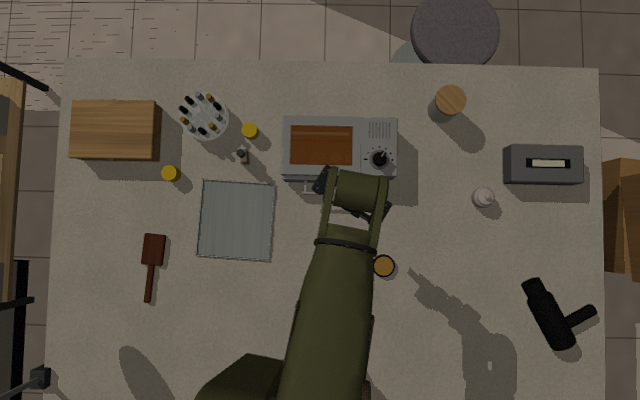

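```bash
python3 -c "
from cell import manip
print(manip.sign_off(), manip.read_state()['clock'])"
```

```text
the job is handed in; nothing more can be done
the job is handed in; nothing more can be done
```

The job is done and handed in, at about 42 s on the clock.

**What I did, in order**
1. I turned the dial from click 1 to off and saw the pointer on the off bar.
2. I pulled the drawer to its stop, about 136 mm.
3. I stood the steel tin, glass pot, travel bottle and buffer block upright in one row on the drawer floor. The scrubber and pumice stone were not in the scene.
4. I pushed the drawer shut, then turned the dial 120° clockwise to click 4.

**Last checks**
- **Dial:** the pointer is on the fourth dot and the bar's measured angle is 120° from off.
- **Drawer:** the handle ended at x 552.8 mm, against 552.5 mm before I opened it. A last top-camera reading gave 551.2 mm, with part of the bar hidden by the arm.
- **Tools:** all four stood upright just before closing. Only the bottle and the pot showed clearly through the window afterwards.
- **Bystanders:** the jar, compact and perfume bottle looked unmoved in the last pictures. I did not re-measure their positions.

**Not fully in agreement**
- At the shut stop I pressed on a little. The wrist force read 43 N along the slide and 32 N upward, through the fingers on the handle. That is below the 120 N wrist limit.
- The drawer's middle measured about 4 mm to the right of where the sanitiser's dimensions put it. I set the row to the measured walls.

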